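Dispense one spacer disc and set it out

TASK

Press the black plunger of the disc dispenser all the way down once and let it come back up, so that a single concrete spacer disc slides out of the outlet onto the bench. Then push that disc aside over the bench until it lies fully inside the taped white square, without picking it up. Leave the other discs in the dispenser and do not disturb the mould, the cup or the brush.

Things in the scene. Friction and masses are not known exactly. Their poses are not given: they have to be found in the camera images.
- dispenser: Grey disc dispenser, fixed, 145 mm long (x), 100 mm wide over its flat flanges. Origin: on the bench, on the magazine's axis; x points from the outlet to the plunger at the rear, z up. Magazine: x -29 to 29 mm, 60 mm high, open top, clear cheeks, four stacked discs straight on the bench. Behind it the body, 76 mm high, with the plunger on its axis at x = 75 mm, y = 0.
- plunger_top (a point): Centre of the flat top of the black round plunger button, 42 mm in diameter, facing up; 142 mm above the bench when up. It moves straight down with the plunger.
- plunger (a joint): Press depth in m: 0 up, 0.030 fully down (hard stop). A spring returns it: 3 N at the start, 10 N fully down, a little more when fast. Pressing drives a blade that pushes the lowest disc out along the dispenser's -x, 2.1 mm per mm of press. On release the blade goes back and the next disc drops; a second press would eject another.
- outlet (a point): Outlet slot under the magazine's front wall, at that wall's outer face, 29 mm in front of the dispenser's origin, 7 mm above the bench, facing the dispenser's -x. After a full press the disc lies on the bench with its centre about 62 mm in front of the dispenser's origin, clear of the dispenser.
- disc0_center (a point): Centre of the lowest disc, the one that is dispensed: plain grey concrete spacer disc, 44 mm in diameter, 14 mm thick, flat, 30 to 65 g; its centre is 7 mm above the bench. It starts inside the magazine.
- disc0: The same lowest disc; origin at the centre of its underside.
- disc1_center (a point): Centre of disc 2 of the stack counted from below, the same kind of disc; stays in the magazine.
- disc2_center (a point): Centre of disc 3 of the stack counted from below, the same kind of disc; stays in the magazine.
- disc3_center (a point): Centre of disc 4 of the stack counted from below, the same kind of disc; stays in the magazine.
- square: Square outlined with white tape on the bench (flat, no step): 90 mm by 90 mm inside the tape, tape 8 mm wide. Origin at its centre on the bench; x and y along its sides. It lies to the left or right of the dispenser.
- mould: Heavy steel three-compartment mould for mortar prisms, fixed, 190 mm (its x) by 150 mm, 50 mm high, origin at the centre of its underside; on the other side of the dispenser from the square. A bystander.
- cup: Loose clear plastic cup, 76 mm across the rim, 85 mm high, origin at the centre of its underside. A bystander.
- brush: Loose hand brush lying on the bench, origin on its underside, its long axis is its x. A bystander.
Not all that is in view belongs to the job. What is shaped like the part that bears disc3_center but red or yellow is not meant.

How it is judged:
On the way, in this order (a step that is already met when the one before it is completed fails the run):
1. the plunger is pressed fully down and the lowest disc has come out of the outlet (value of joint plunger above 0.0265 m and x of disc0_center in the frame of dispenser below -0.05 m), for 0.05 s.
2. the plunger is back up, with one disc lying in front of the outlet (value of joint plunger below 0.004 m and x of disc0_center in the frame of dispenser below -0.05 m), for 0.1 s.
3. the disc lies inside the taped square, flat and at rest (x of disc0_center in the frame of square between -0.026 and 0.026 m and y of disc0_center in the frame of square between -0.026 and 0.026 m and linear speed of disc0 below 0.01 m/s and height (world z) of disc0_center below 0.012 m and angle between disc0_center's own z axis and vertical below 0.1 rad), for 0.2 s.
At the end, for the whole second after the job is handed in: The dispensed disc lies flat and at rest inside the taped square (centre within 26 mm of the square's centre along each side, under 10 mm/s), the plunger is back up within 4 mm, and the other three discs are in the magazine (within 12 mm of its axis) (all of step 3 and horizontal distance between each of disc1_center, disc2_center, disc3_center and dispenser below 0.012 m and value of joint plunger below 0.004 m); the robot touches nothing.
It fails at once if the dispensed disc is lifted or tipped up off the bench (centre above 20 mm, or tilted more than 0.5 rad) (height (world z) of disc0_center above 0.02 m or angle between disc0_center's own z axis and vertical above 0.5 rad).
It fails at once if another disc leaves the dispenser (more than 20 mm from the magazine's axis) or is lifted out of it (horizontal distance between any of disc1_center, disc2_center, disc3_center and dispenser above 0.02 m or height (world z) of disc1_center above 0.031 m or height (world z) of disc2_center above 0.045 m or height (world z) of disc3_center above 0.059 m).
It fails at once if the cup is disturbed (moved more than 20 mm) (distance of cup from where it was at the start of the episode above 0.02 m).
It fails at once if the brush is disturbed (moved more than 20 mm) (distance of brush from where it was at the start of the episode above 0.02 m).
It fails at once if the robot pushes hard on the mould (over 10 N) (contact force between any of the arm, the fingers and mould above 10 N).
It also fails if it takes over 51 s, if anything falls off the work surface, if the arm or the gripper's body presses on something with over 40 N, if the wrist force passes 120 N, or if a joint passes its speed limit or range.

ROBOT

A 6-joint arm with a two-finger parallel gripper is mounted at the origin on the work surface. World frame = base frame: x ahead of the robot, y to its left, z up, the work surface at z = 0. Lengths are in m, angles in rad, forces in N, time in s.
With the tool pointing down it reaches from about 0.325 to 0.9 m from the base axis. Payload 6.1 kg.
Tool frame: the origin (TCP) lies at the very end of the fingers, on their centre line; the grasp point (between the pads) lies behind it (ctrl.grip_depth is the z of the grasp point in the tool frame, in m); z points along the fingers, y is the direction in which the jaws open and shut (so a half turn about z gives the same grasp; the last joint's range is limited). The gripper opens to 87 mm and grips with 3 to 60 N. Pads are 19 mm wide; open, the fingers measure 117 mm over their backs; the gripper's body (75 mm by 190 mm) begins 51 mm behind the grasp point.
Start: joints at [-1.34, 0.22, 1.526, -0, 1.395, -0.126], TCP at [0.218, -0.586, 0.223] pointing down, gripper open.
Joint ranges: [-2.98, 2.98], [-0.91, 2.08], [0.09, 2.57], [-1.24, 4.39], [0.2, 2.65], [-2.68, 2.68]. Speed limits (rad/s): [2.57, 2.57, 3.01, 3.14, 3.14, 3.14].

INTERFACE

Orientations are given as a rotation vector (axis times angle).
In Python, from rig import ctrl, set_gripper, planner, imaging, ticket, status gives the robot as it stands. The module is installed in compiled form; this text tells all that it offers. Calls block until the motion is done:
- ctrl.move_ptp(position, orientation): joint-space move of the TCP to a pose.
- ctrl.servo_line(position, v=0.15, ori=None, guard=None): straight line of the TCP; ori=None keeps the orientation; v is the mean speed in m/s. With guard (N) it stops when the force on the tool has changed by that much, and returns True; else False.
- ctrl.move_j(angles): joint-space move.
- set_gripper(opening, squeeze=None): finger opening in m; squeeze is the grip in N (None keeps the last); returns when the fingers have stopped.
- ctrl.wait(seconds).
- planner.solve_ik(position, orientation): joint angles nearest the present ones, or None.
- imaging.get_image(name): name is "scene" or "top" or "wrist"; returns a dict with "image" (400x640x3 uint8, red, green, blue), "camera_matrix" (3x3 intrinsics, pixels), "k1" (the pictures are not rectified: a ray, as slopes to the right and down, at radius r is drawn at 1 + k1 r^2 times it, then the intrinsics apply), "world_to_cam" (4x4, takes a point from world to camera coordinates); the wrist camera has in their place "tool_from_camera" (4x4, takes a point from camera to tool coordinates, whose origin is the TCP and whose axes are the flange's). Camera axes: x right, y up, looking along -z (the intrinsics and any distortion apply to the point x, -y, -z); pixel columns grow to the right and rows downward; lengths in m; the calibration is good to about 2 mm. A picture is of the moment at which its call begins: read the wrist's pose just before it. There is no depth.
A pose or a line that the arm cannot do raises ctrl.PlanningError and nothing moves.
- ticket.finish_job(): hands the job in, once; it reports no verdict.
Trained networks look in the newest picture that a camera, given by its name, has taken for a name from the list of things; names that differ only in an ending like _2 or _b are one class to them, and where a whole thing is asked for, a point or a joint stands for the part that bears it (a point fixed in the world has none). Each returns a list of dicts, best first, with "score" (0 to 1); they miss things now and then, are a little off and sometimes report something else, mostly with a low value. They report only what shows in the picture. A call takes as long as a camera call. They do not tell look-alikes from the thing itself.
- imaging.recognise(camera, name): "location" ([x, y, z] in m, in the coordinates of the camera as it stood for that picture, good to about 4 mm: the middle of the surface that is visible of it).
- imaging.mark_of(camera, name): "location" ([x, y, z] in m, in the coordinates of the camera as it stood for that picture, good to about 4 mm: a listed point, or the origin of a listed thing).
Readings, each from a call of its own:
- status.get_clock(): time.
- status.get_qpos(): joint angles.
- status.get_joint_velocities(): joint speeds.
- status.get_tau(): joint torques, N m.
- status.get_tool_pos(): TCP position.
- status.get_ee_rot(): TCP orientation.
- status.get_contact_force(): force on the tool from outside, world axes, zero at the start.
- status.get_ft_torque(): the same for the moment, N m.
- status.get_finger_gap(): finger opening in m.
Only numpy, scipy, OpenCV 4.12 (cv2) and the standard library are available. Lean on these libraries where they do the work, as an engineer would, in place of code of your own. Each camera call takes 0.05 s, during which the arm holds its last target.

## Working session

There is one attempt and no reset: what is moved stays moved. The work goes in short steps, each a Python script; the robot and the scene stay as the last script left them, time stands still between calls to the robot, and variables do not carry over. Pictures are saved under pics/ and viewed, and the job is handed in when it is done.

```bash
mkdir -p pics; cat > h.py <<'E'
import numpy as np, cv2
from rig import ctrl,set_gripper,planner,imaging,ticket,status
def save(n,f):
    d=imaging.get_image(n); cv2.imwrite('pics/'+f,d['image'][:,:,::-1]); return d
def w(d,loc):
    return (np.linalg.inv(d['world_to_cam'])@np.r_[loc,1])[:3]
def proj(d,p):
    c=(d['world_to_cam']@np.r_[p,1])[:3]; s=np.array([c[0],-c[1]])/-c[2]
    s=s*(1+d['k1']*(s@s)); K=d['camera_matrix']; return (K@np.r_[s,1])[:2]
def back(d,uv,z):
    K=d['camera_matrix']; s0=(np.linalg.inv(K)@np.r_[uv,1])[:2]; s=s0.copy()
    for _ in range(20): s=s0/(1+d['k1']*(s@s))
    M=np.linalg.inv(d['world_to_cam']); r=M[:3,:3]@np.r_[s[0],-s[1],-1]; o=M[:3,3]
    return o+r*(z-o[2])/r[2]
E
python3 - <<'E'
from h import *
np.set_printoptions(precision=4,suppress=True)
for cam in ['top','scene']:
    d=save(cam,cam+'0.png')
    for n in ['dispenser','plunger_top','outlet','disc3_center','disc0_center','square','mould','cup','brush']:
        for r in imaging.mark_of(cam,n)[:2]:
            p=w(d,r['location']); print(cam,n,round(r['score'],2),p,proj(d,p))
print(status.get_clock(),ctrl.grip_depth,status.get_ee_rot())
E
```

```text
top dispenser 0.64 [ 0.5954  0.0239 -0.0009] [306.2731 210.4252]
top plunger_top 0.8 [0.6662 0.0242 0.1387] [303.61   167.1339]
top outlet 0.58 [0.5653 0.018  0.006 ] [308.9895 223.16  ]
top disc3_center 0.7 [0.6179 0.139  0.0025] [255.8955 201.3967]
top disc3_center 0.69 [ 0.5987 -0.0996  0.0074] [360.4482 207.5473]
top mould 0.9 [ 0.5164 -0.2415 -0.0039] [423.802  243.0132]
top cup 0.85 [ 0.746  -0.2441 -0.005 ] [419.9891 144.6473]
top brush 0.67 [0.7329 0.2866 0.0026] [192.3899 153.6031]
scene dispenser 0.77 [0.5945 0.0188 0.0003] [313.4682 233.8337]
scene plunger_top 0.83 [0.6695 0.029  0.1396] [311.6454 221.8045]
scene outlet 0.87 [0.5645 0.019  0.0056] [315.4236 223.2438]
scene outlet 0.29 [ 0.591   0.0194 -0.0008] [313.9597 233.0376]
scene disc3_center 0.77 [ 0.7008 -0.0873  0.0055] [261.302 262.975]
scene disc3_center 0.61 [0.6219 0.1426 0.0027] [362.4028 248.2112]
scene square 0.74 [ 0.4706  0.2681 -0.003 ] [414.4363 208.8109]
scene square 0.47 [0.5903 0.0188 0.0474] [313.5105 220.4816]
scene mould 0.63 [ 0.5194 -0.2408  0.0017] [222.3979 200.2269]
scene mould 0.59 [0.6686 0.0294 0.1429] [311.9171 220.4879]
scene cup 0.97 [ 0.7498 -0.2403 -0.0021] [191.4736 274.4785]
scene cup 0.45 [ 0.4725  0.2678 -0.005 ] [414.1899 209.8333]
scene brush 0.59 [ 0.7328  0.2848 -0.0041] [423.3505 299.1041]
1.0 -0.0187 [-3.0917 -0.5575  0.    ]
```

View pics/top0.png

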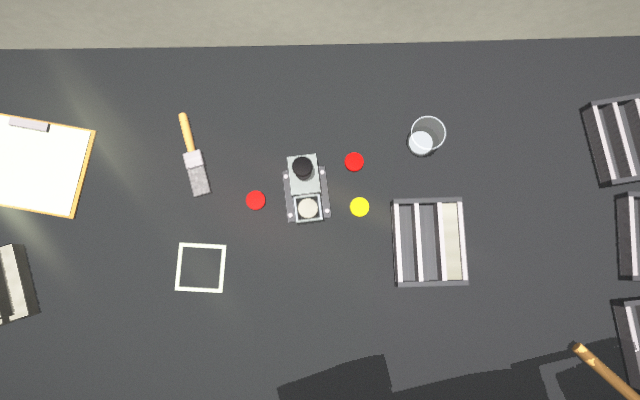

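View pics/scene0.png

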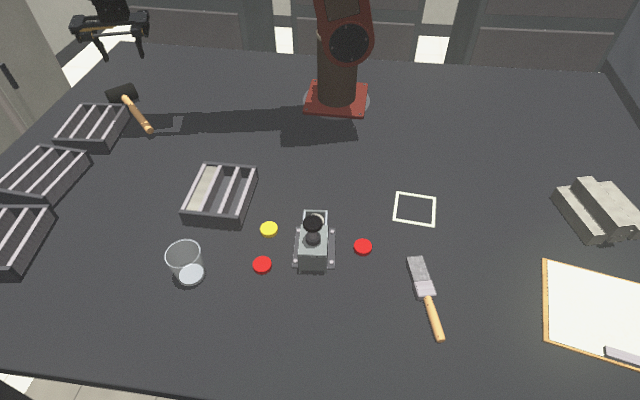

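The top view shows the dispenser around (306,190), its plunger at (303,167), the square around (201,268), and the mould and cup on the right. The red and yellow discs are decoys. I'll enlarge the picture to get the yaw and the square's corners.

```bash
python3 - <<'E'
from h import *
np.set_printoptions(precision=4,suppress=True)
d=imaging.get_image('top'); im=d['image']
g=cv2.cvtColor(im,cv2.COLOR_RGB2GRAY)
m=np.zeros_like(g); m[236:300,168:234]=(g[236:300,168:234]>150)
c,h=cv2.findContours(m,cv2.RETR_CCOMP,cv2.CHAIN_APPROX_NONE)
for k in c:
    if len(k)>80:
        W=np.array([back(d,p[0].astype(float),0)[:2] for p in k],np.float32)
        print('rect',cv2.minAreaRect(W),cv2.minAreaRect(k))
cr=im[145:305,160:400]; cv2.imwrite('pics/crop0.png',cv2.resize(cr,None,fx=3.3,fy=3.3,interpolation=cv2.INTER_CUBIC)[:,:,::-1])
for s,o in [('a',(0.595,0.02))]:
  pass
E
```

```text
rect ((0.4713529944419861, 0.26470866799354553), (0.10838145017623901, 0.10861603915691376), 85.84654998779297) ((199.94830322265625, 267.1207275390625), (48.41551971435547, 49.74424743652344), 4.763641834259033)
rect ((0.47129687666893005, 0.2646348178386688), (0.0913761779665947, 0.09188291430473328), 85.9185562133789) ((200.13235473632812, 267.2793884277344), (40.80254364013672, 41.646202087402344), 4.398705005645752)
```

View pics/crop0.png

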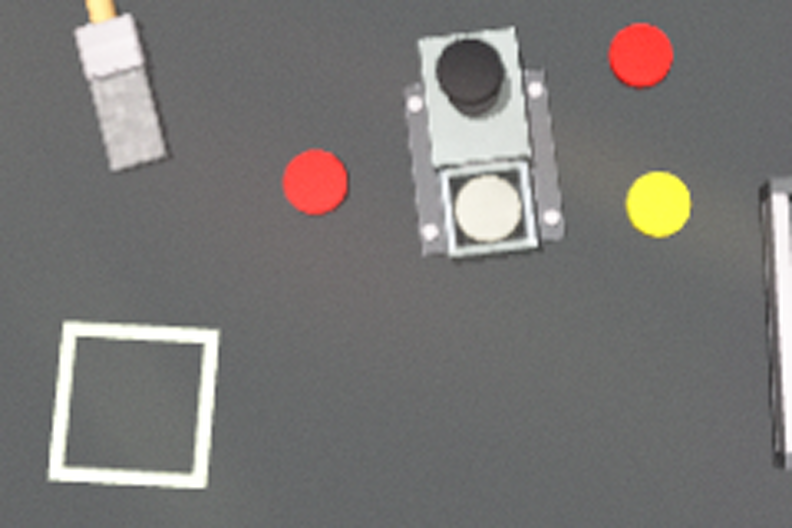

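```bash
python3 - <<'E'
from h import *
np.set_printoptions(precision=4,suppress=True)
d=imaging.get_image('top')
f=lambda x,y,z: back(d,[160+(x+.5)/3.3-.5,145+(y+.5)/3.3-.5],z)[:2]
b=[f(*p,0.006) for p in [(415,103),(430,232),(535,90),(552,217)]]
print(b, np.mean(b,0))
for i,j in((1,0),(3,2)):
    v=b[j]-b[i]; print(np.degrees(np.arctan2(v[1],v[0])))
v=b[0]-b[2]+b[1]-b[3]; print(np.degrees(np.arctan2(v[1],v[0]))-90)
print('disc',f(488,208,.056),'plunger',f(469,70,.142))
# magazine top rect corners at z=.06, body top at .076
print([f(*p,.06) for p in [(443,170),(528,160),(538,246),(450,256)]])
print([f(*p,.076) for p in [(418,40),(515,28),(527,157),(435,167)]])
E
```

```text
[array([0.6756, 0.0706]), array([0.5848, 0.061 ]), array([ 0.6832, -0.0132]), array([ 0.5937, -0.0233])] [0.6343 0.0238]
6.041016340217258
6.398323466023571
5.610742389255577
disc [0.5942 0.0195] plunger [0.6682 0.0278]
[array([0.6195, 0.0487]), array([ 0.6251, -0.0074]), array([ 0.568 , -0.0129]), array([0.5625, 0.0447])]
[array([0.7036, 0.0633]), array([ 0.7104, -0.0004]), array([ 0.6245, -0.0068]), array([0.619, 0.053])]
```

Estimates: dispenser at (0.594, 0.0195) with yaw about 6.1°, plunger at (0.669, 0.0275), square centre at (0.4713, 0.2647). The known sizes agree with these. Next is the press with closed fingers.

```bash
cat >> h.py <<'E'
from scipy.spatial.transform import Rotation as Ro
def ori(u):
    u=np.array([u[0],u[1],0.]);u/=np.linalg.norm(u); q=status.get_qpos()
    best=[]
    for s in (1,-1):
        y=s*u; z=np.array([0,0,-1.]); x=np.cross(y,z)
        best.append(Ro.from_matrix(np.c_[x,y,z]).as_rotvec())
    return best
E
python3 - <<'E'
from h import *
np.set_printoptions(precision=4,suppress=True)
set_gripper(0.0)
P=[0.6686,0.0275]
os=ori([-0.0613,0.2518])
for o in os: print(o,planner.solve_ik(P+[0.2],o))
o=min((o for o in os if planner.solve_ik(P+[0.2],o) is not None),key=lambda o:abs(planner.solve_ik(P+[0.2],o)[5]))
ctrl.move_ptp(P+[0.22],o)
ctrl.servo_line(P+[0.15],v=0.12)
f0=status.get_contact_force()
print(ctrl.servo_line(P+[0.107],v=0.03,guard=22), status.get_tool_pos(), status.get_contact_force()-f0)
ctrl.wait(0.25); print(status.get_tool_pos(),status.get_contact_force()-f0)
save('top','top1.png'); save('scene','scene1.png')
print(status.get_clock())
E
```

```text
[ 0.3742 -3.1192 -0.    ] [-0.0766  0.3395  1.4244  0.      1.3777 -1.8862]
[3.1192 0.3742 0.    ] [-0.0766  0.3395  1.4244  0.      1.3777  1.2554]
True [0.669  0.0275 0.113 ] [-4.7997  0.783   9.3343]
[0.669  0.0275 0.1132] [-3.0093 -0.1681  8.896 ]
7.6167
```

```bash
python3 - <<'E'
from h import *
np.set_printoptions(precision=4,suppress=True)
P=[0.6686,0.0275]
print(status.get_contact_force())
for z in (0.112,0.1105,0.109):
    g=ctrl.servo_line(P+[z],v=0.02,guard=20); ctrl.wait(0.15)
    f=status.get_contact_force(); print(g,status.get_tool_pos(),f)
    if f[2]>20: break
d=save('top','top2.png'); print(status.get_clock())
for r in imaging.mark_of('top','disc0_center'): p=w(d,r['location']);print(r['score'],p,proj(d,p))
im=d['image'][145:305,160:400];cv2.imwrite('pics/crop2.png',cv2.resize(im,None,fx=3.3,fy=3.3)[:,:,::-1])
E
```

```text
[-3.2442 -0.1179 10.2989]
False [0.669  0.0275 0.1136] [-3.1532  0.8465  9.0026]
False [0.669  0.0275 0.1124] [-4.7846  0.0487 10.4252]
False [0.6691 0.0275 0.1123] [-8.027   0.816  15.9537]
8.8667
```

View pics/crop2.png

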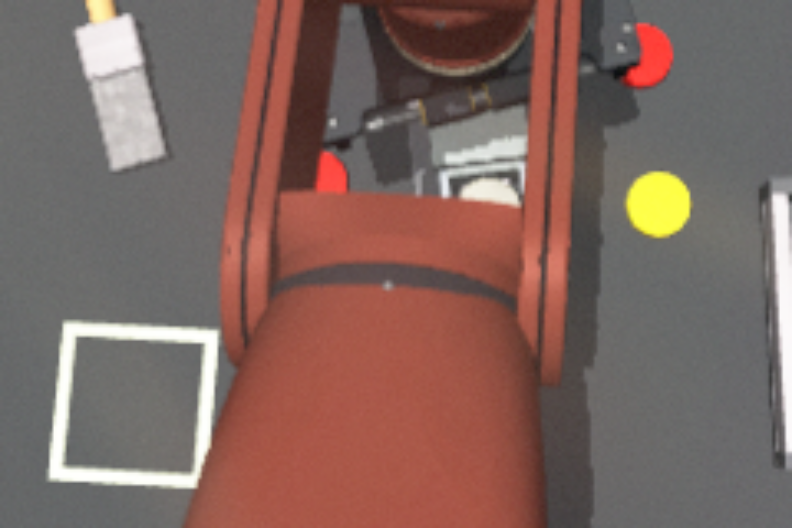

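The hard stop is reached: the TCP stays at 0.1123 while the force climbs to 16 N. The arm hides the outlet in this view. I'll release slowly and look at the disc.

```bash
python3 - <<'E'
from h import *
np.set_printoptions(precision=4,suppress=True)
P=[0.6686,0.0275]
ctrl.servo_line(P+[0.15],v=0.05); ctrl.servo_line(P+[0.22],v=0.15); 
o=status.get_ee_rot()
ctrl.move_ptp([0.56,-0.12,0.22],o)
d=save('top','top3.png'); print(status.get_clock(),status.get_contact_force())
for n in ('disc0_center','plunger_top'):
  for r in imaging.mark_of('top',n): p=w(d,r['location']);print(n,r['score'],p,proj(d,p))
im=d['image'][145:305,160:400];cv2.imwrite('pics/crop3.png',cv2.resize(im,None,fx=3.3,fy=3.3)[:,:,::-1])
d=save('scene','scene3.png')
for n in ('disc0_center','plunger_top'):
  for r in imaging.mark_of('scene',n): p=w(d,r['location']);print(n,r['score'],p,proj(d,p))
E
```

```text
11.3083 [-0.5802  0.9783 -0.2166]
disc0_center 0.63 [0.5341 0.0122 0.0037] [311.8006 236.9363]
plunger_top 0.91 [0.6673 0.0236 0.1395] [303.8974 166.5153]
plunger_top 0.27 [ 0.513  -0.2438 -0.0016] [425.1025 244.4477]
plunger_top 0.22 [0.7316 0.2854 0.002 ] [192.9539 154.2239]
disc0_center 0.61 [0.535  0.017  0.0073] [316.4265 213.9537]
plunger_top 0.88 [0.6704 0.0306 0.139 ] [312.3521 222.3842]
```

View pics/crop3.png

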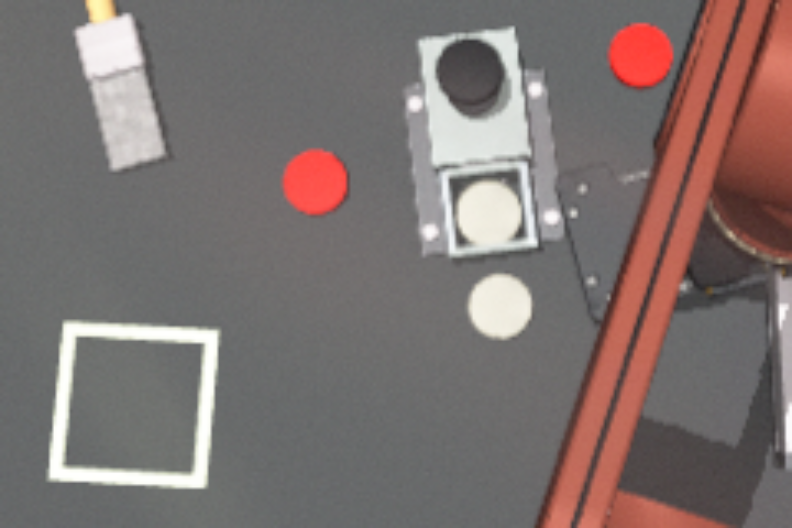

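View pics/scene3.png

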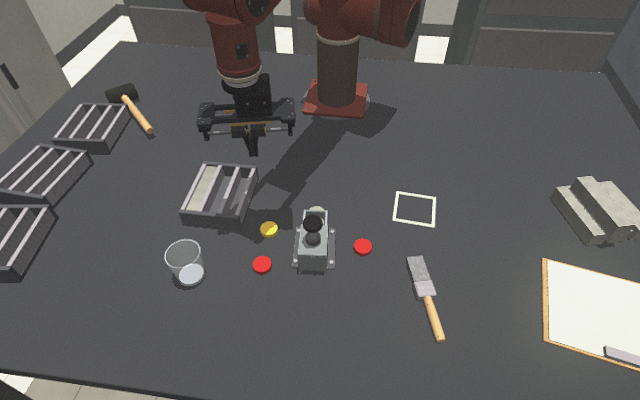

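The top crop shows the disc lying in front of the outlet at (500,306), the plunger back up, and the next disc in the magazine. Now I'll straddle the disc with open jaws and push it with the flat trailing pad.

```bash
python3 - <<'E'
from h import *
np.set_printoptions(precision=4,suppress=True)
d=imaging.get_image('top')
D=back(d,[160+(500.5)/3.3-.5,145+(306.5)/3.3-.5],.014)[:2]; T=np.array([0.4713,0.2647])
u=T-D; L=np.linalg.norm(u); u/=L; print(D,u,L)
G=0.07; set_gripper(G); g=status.get_finger_gap(); print('gap',g)
cur=status.get_ee_rot()
o=min(ori(u),key=lambda o:(Ro.from_rotvec(o).inv()*Ro.from_rotvec(cur)).magnitude())
n=np.array([u[1],-u[0]])  # toward +x
S=D-0.003*n
ctrl.move_ptp([*S,0.15],o)
print('col',ctrl.servo_line([*S,0.03],v=0.1,guard=15))
print('col',ctrl.servo_line([*S,0.004],v=0.04,guard=8),status.get_tool_pos())
E=lambda a: S+u*(a+g/2-0.022)   # a: disc travel
print(ctrl.servo_line([*E(L-0.06),0.004],v=0.08,guard=20))
print(status.get_contact_force(),status.get_tool_pos())
p=E(L-0.06)-0.010*u
ctrl.servo_line([*p,0.004],v=0.06)
d=save('top','top4.png');save('scene','scene4.png');print(status.get_clock())
print('expect disc',D+u*(L-.06), proj(d,[*(D+u*(L-.06)),.014]))
for c in('top','scene'):
  d=imaging.get_image(c)
  for r in imaging.mark_of(c,'disc0_center'): q=w(d,r['location']);print(c,r['score'],q,proj(d,q))
E
```

```text
[0.5324 0.0134] [-0.2363  0.9717] 0.25860817849450013
gap 0.06959628567225642
col False
col False [0.5296 0.0127 0.004 ]
False
[0.11   0.3868 0.8914] [0.4796 0.218  0.004 ]
18.9333
expect disc [0.4855 0.2064] [224.899  260.0479]
top 0.47 [0.4834 0.2036 0.0059] [226.8329 261.0463]
scene 0.59 [0.4853 0.2111 0.0106] [393.0519 207.1221]
```

View pics/top4.png

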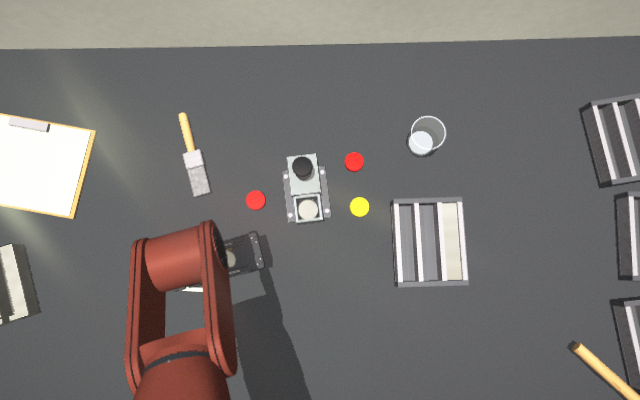

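View pics/scene4.png

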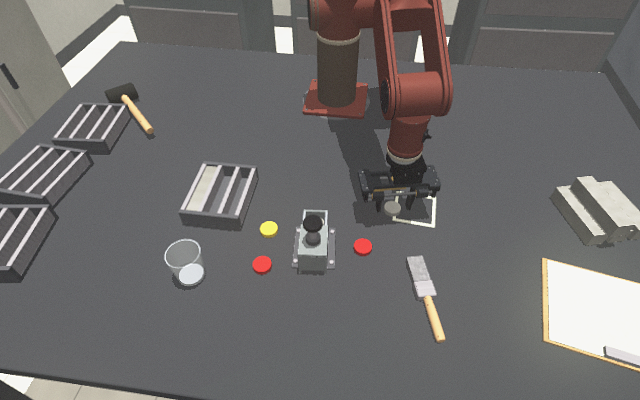

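Both pictures put the disc where expected, at about (0.485, 0.207) between the jaws (scene pixel 393,207), with about 60 mm to go. I'll finish the push slowly, back off and lift.

```bash
python3 - <<'E'
from h import *
np.set_printoptions(precision=4,suppress=True)
D=np.array([0.5324,0.0134]);T=np.array([0.4713,0.2647]);u=T-D;L=np.linalg.norm(u);u/=L
n=np.array([u[1],-u[0]]); S=D-0.003*n; g=status.get_finger_gap()
E=lambda a: S+u*(a+g/2-0.022)
print(ctrl.servo_line([*E(L),0.004],v=0.05,guard=20))
p=E(L)-0.012*u
ctrl.servo_line([*p,0.004],v=0.05); ctrl.servo_line([*p,0.1],v=0.1)
ctrl.move_ptp([0.42,-0.08,0.25],status.get_ee_rot())
d=save('top','top5.png'); print(status.get_clock(),status.get_contact_force())
for r in imaging.mark_of('top','disc0_center'): q=w(d,r['location']);print(r['score'],q,proj(d,q))
im=d['image']
gr=cv2.cvtColor(im,cv2.COLOR_RGB2GRAY)
m=np.zeros_like(gr); m[248:287,182:221]=gr[248:287,182:221]>120
k,l,st,c=cv2.connectedComponentsWithStats(m)
for i in range(1,k):
  if st[i,4]>100: print('blob',st[i],c[i],back(d,c[i],.012)[:2]-T)
im=im[145:305,160:400];cv2.imwrite('pics/crop5.png',cv2.resize(im,None,fx=3.3,fy=3.3)[:,:,::-1])
E
```

```text
False
23.6583 [ 0.0298 -0.4149 -0.5674]
0.79 [0.4702 0.2638 0.0044] [200.0425 267.5191]
blob [189 257  20  21 341] [198.4575 266.9736] [0.     0.0007]
```

View pics/crop5.png

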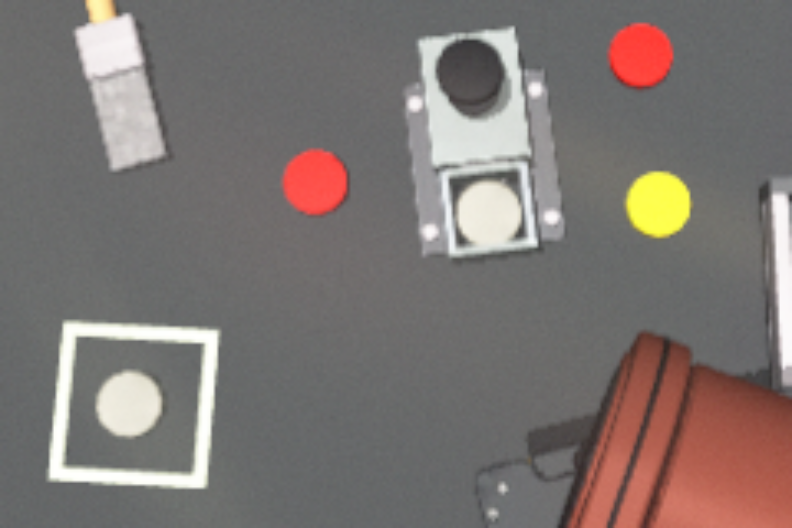

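The disc lies flat in the middle of the square (crop 129,404), about 1 mm off centre, with the plunger up and the arm clear. Handing in.

```bash
python3 -c "
from h import *
print(ticket.finish_job(),status.get_clock())"
```

```text
the job is handed in; nothing more can be done
the job is handed in; nothing more can be done
```

The job is handed in. The dispenser gave one disc, and it lies flat inside the taped square. No verdict was reported.

- **Press:** I pressed the plunger once with closed fingers. My first guarded press stopped about 1 mm short, so I pressed on without lifting until it reached the hard stop, and then released it slowly.
- **Push:** I pushed the disc about 259 mm over the bench with the inside of one open finger, without gripping or lifting it. I stopped once on the way to check its position.
- **Last checks:** The final top picture puts the disc about 1 mm from the square's centre, with 26 mm allowed. The plunger looks up, and the magazine's top disc is in place.
- **Bystanders:** The brush had not moved, and the final crop shows only the edge of the mould. The cup was last checked midway, and the arm did not go near it after that.
- **Time:** The robot's clock read 23.7 s at the last check, against a limit of 51 s. The arm was raised and clear of everything.

No check failed. The guard on the first press tripped early: it was set at 22 N, but the force I read just after was only about 9 to 10 N.

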